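Collapse the telescopic tube and stow it in the tray

ROBOT

A 6-joint arm with a two-finger parallel gripper is mounted at the origin on the work surface; the furniture and walls round the work are solid. World frame = base frame: x ahead of the robot, y to its left, z up, the work surface at z = 0. Lengths are in m, angles in rad, forces in N, time in s.
With the tool pointing down it reaches from about 0.225 to 0.875 m from the base axis. Payload 3.4 kg.
Tool frame: the origin (TCP) lies between the finger pads; the fingertips stand 19 mm ahead of it and the grasp point (between the pads) is the TCP; z points along the fingers, y is the line along which they close (so a half turn about z gives the same grasp; the last joint's range is limited). The gripper opens to 85 mm and grips with 20 to 120 N. Pads are 22 mm wide; open, the fingers measure 114 mm over their backs; the gripper's body (76 mm by 85 mm) begins 54 mm behind the grasp point. The pads swing forward as they close: fully open they stand 13 mm farther back than shut.
Start: joints at [1.074, 0.276, 1.505, -0, 1.361, -0.121], TCP at [0.211, 0.535, 0.214] pointing down, gripper open.
Joint ranges: [-2.89, 2.89], [-0.75, 2.08], [0.22, 2.7], [-1.18, 4.32], [0.11, 2.71], [-2.7, 2.7]. Speed limits (rad/s): [2.57, 2.57, 3.14, 3.14, 3.14, 3.14].

INTERFACE

Orientations are given as a unit quaternion [w, x, y, z].
In Python, from rig import get_state, imaging, ticket gives the robot as it stands. The module is installed in compiled form; this text tells all that it offers.
- The arm moves only by the shell command python3 -m inch 'ROWS' [FORCE]. ROWS is JSON, a list of rows, each an object with "claw": the opening, from -1 (shut) to 1 (fully open); "travel": the shift along the world's x, y, z in units of 200 mm (1.0 is 200 mm), a list of three; "turn": the turn about the world's z in units of 180 degrees (1.0 is 180 degrees). A call has 1 to 5 rows; each row is the pose to reach, as a shift and turn from the pose commanded when the call began, turning the shorter way round; what a row does not reach only later rows make up. A row lasts 1/10 s, in which the tool goes at most 50 mm and 8.59 degrees, less where a joint would pass 70% of its speed; a pose out of reach is approached as far as the arm can. A call with a number of a shift or a turn outside -1 to 1 is refused whole. A call with a gripper value outside its range is refused whole. The fingers move at their own pace and stop on an object; FORCE is the grip in N (left out, the last holds). Time passes only in rows, so rows that repeat a pose let the fingers close. It gives the time, the measured TCP pose, the force, the opening and the grip force at its end, in the units of the state.
- get_state(): the state, without advancing time (a new reading comes with each control period).
- imaging.get_image(name): name is "side" or "top" or "wrist"; returns the picture (420x560x3 uint8, red, green, blue); there is no depth.
- imaging.camera_params(name): a dict with "camera_matrix" (3x3 intrinsics, pixels), "cam_to_world" (4x4, takes a point from camera to world coordinates); the wrist camera has in their place "T_tool_cam" (4x4, takes a point from camera to tool coordinates, whose origin is the TCP and whose axes are the flange's). Camera axes: x right, y down, z forward; pixel columns grow to the right and rows downward; lengths in m; the calibration is good to about 2 mm. The wrist camera is an equidistant fisheye: a pixel r from the principal point sees the ray r / f radians off the axis. A picture is of the moment at which its call begins: read the wrist's pose just before it. camera_params takes no time and is no camera call.
- ticket.sign_off(): hands the job in; it is judged then, once.
The state is a dict: "clock": time; "qpos": joint angles; "qd": joint speeds; "effort": joint torques, N m; "position": TCP position; "ee_rot": TCP orientation; "contact_force": force on the tool from outside, world axes, zero at the start; "moment": the same for the moment, N m; "width": finger opening in m; "gripper_force": force on a finger pad.
Only numpy, scipy, OpenCV 4.12 (cv2) and the standard library are available. Lean on these libraries where they do the work, as an engineer would, in place of code of your own. Each camera call takes 0.05 s, during which the arm holds its last target. There are 200 camera calls.

TASK

Collapse the extended telescopic tool tube fully home, the innermost section first and then the middle one. Then, keeping it upright and collapsed, set it down gently on the floor of the empty bay of the low tray. Leave the tube already stowed there and the white bottle, thread spool and press block where they are.

Things in the scene. Friction and masses are not known exactly. Their poses are not given: they have to be found in the camera images.
- tube: Telescopic tool tube, plain aluminium, 0.4 to 0.65 kg, loose, upright on the worktable. Origin: centre of its underside, z up. Foot: dark disc 76 mm across, 6 mm high. Outer tube: 56 mm across, 6 to 75 mm above the origin (grasp it some 60 mm up). A middle and an inner section slide out of its top. Fully collapsed: 91 mm high, collar at 75 to 83 mm, cap on it at 83 to 91 mm.
- tube_inner (a joint): How far the inner section stands out of the middle one, in m: 0 fully home, at most 0.057. Friction holds it wherever it is left; about 3 N along the tube moves it, less than the middle section takes, so a push down on the cap moves the inner section first.
- tube_middle (a joint): How far the middle section stands out of the outer tube, in m: 0 fully home, at most 0.062. Friction holds it wherever it is left; about 7 N along the tube moves it. Once the inner section is home, its cap hands a push on to the middle section.
- cap_top (a point): Centre of the flat top of the inner section's cap, the top of the tube. The cap is 44 mm across and 8 mm high, the inner tube below it 36 mm across. Its height above the tube's origin is 91 mm plus both joint values.
- collar_top (a point): Centre of the top of the middle section's collar. The collar is 52 mm across and 8 mm high, the middle tube below it 46 mm across. 83 mm plus the middle joint value above the tube's origin.
- tray: Low open plywood tray, fixed, at any yaw: 106 mm (its x) by 208 mm (its y), 32 mm high, walls and floor 5 mm. A divider makes two bays side by side along its y, each about 96 mm square inside. Origin: centre of its underside. Bay centres: y = -50.5 mm (empty) and +50.5 mm (holding the stowed tube).
- empty_bay (a point): Centre of the floor of the tray's empty bay, 5 mm above the worktable. The foot of the tube belongs here.
- stowed_tube: An identical tube, collapsed, 91 mm high, standing loose in the tray's other bay. Origin: centre of the underside of its foot. To be left alone.
- white_bottle: White plastic bottle with a dark cap, 49 mm across, 114 mm high, standing, loose bystander. Origin: centre of its underside.
- spool: Wooden thread spool, 40 mm across, 50 mm high, standing, loose bystander. Origin: centre of its underside.
- press_block: Small wooden press block, 90 x 36 x 34 mm, loose bystander. Origin: centre of its underside.
Mind the look-alikes: they are no part of the job. What is shaped like the tube but green is not meant. Of the things shaped like the tray, the plywood one is meant.

How it is judged:
By the outcome, as a careful person would: the job done as asked, in the order asked, and still so for the second after the job is handed in, with the robot touching nothing.
It also fails if it takes over 51 s, if anything falls off the work surface, if the arm or the gripper's body presses on something with over 40 N, if the wrist force passes 120 N, or if a joint passes its speed limit or range.

## Working session

There is one attempt and no reset: what is moved stays moved. The work goes in short steps, Python scripts to look and compute and a shell command to move; the robot and the scene stay as the last step left them, time stands still between calls to the robot, and variables do not carry over. Pictures are saved under pics/ and viewed, at most 10 in all, crops included, and the job is handed in when it is done.

```bash
mkdir -p pics; python3 - <<'E'
from rig import get_state, imaging
import cv2,numpy as np
s=get_state(); print({k:np.round(v,3).tolist() for k,v in s.items()})
for n in ("top","side","wrist"):
    im=imaging.get_image(n); np.save(f"{n}0.npy",im); cv2.imwrite(f"pics/{n}0.png",im[:,:,::-1])
    p=imaging.camera_params(n); print(n,{k:np.round(v,4).tolist() if not isinstance(v,str) else v for k,v in p.items()})
a=cv2.imread("pics/top0.png");b=cv2.imread("pics/side0.png")
cv2.imwrite("pics/ts0.png",np.hstack([a,b])[:, :] if 0 else a)
E
```

```text
{'clock': 0.0, 'qpos': [1.074, 0.277, 1.506, 0.0, 1.361, -0.121], 'qd': [0.002, -0.0, -0.001, -0.001, -0.002, 0.001], 'effort': [-0.002, -41.678, -24.581, -0.0, 0.011, -0.0], 'position': [0.211, 0.534, 0.214], 'ee_rot': [-0.0, 0.187, 0.982, -0.001], 'contact_force': [0.499, 0.185, -0.356], 'moment': [-0.085, 0.022, -0.006], 'gripper_force': 0.0, 'width': 0.085}
top {'camera_matrix': [[532.5984, 0.0, 279.8608], [0.0, 532.5984, 214.194], [0.0, 0.0, 1.0]], 'cam_to_world': [[-0.0253, -0.994, 0.1068, 0.3387], [-0.9996, 0.0265, 0.0097, -0.1138], [-0.0125, -0.1065, -0.9942, 1.3282], [0.0, 0.0, 0.0, 1.0]]}
side {'camera_matrix': [[531.5699, 0.0, 285.0194], [0.0, 531.5699, 196.978], [0.0, 0.0, 1.0]], 'cam_to_world': [[0.9944, -0.0482, 0.0937, 0.3548], [-0.1051, -0.5164, 0.8499, -1.1618], [0.0074, -0.855, -0.5186, 0.7086], [0.0, 0.0, 0.0, 1.0]]}
wrist {'camera_matrix': [[325.1923, 0.0, 278.4991], [0.0, 325.1923, 207.5015], [0.0, 0.0, 1.0]], 'T_tool_cam': [[-0.0002, -0.9642, -0.2652, 0.066], [1.0, -0.0, -0.0005, -0.0009], [0.0005, -0.2652, 0.9642, -0.1599], [0.0, 0.0, 0.0, 1.0]]}
```

View pics/top0.png

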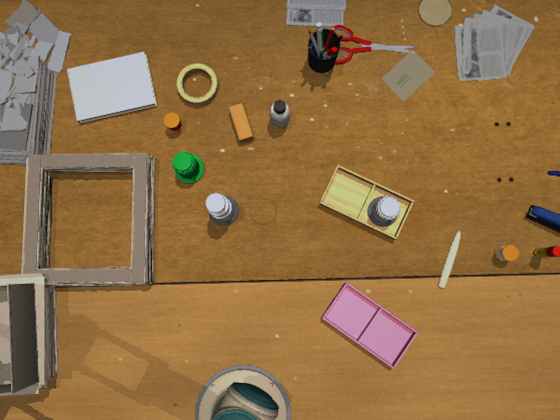

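View pics/side0.png

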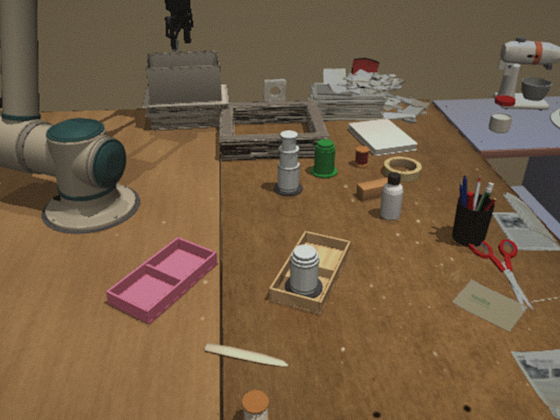

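The top view shows the extended aluminium tube at (220,208), with a green look-alike at (188,167). The stowed tube is at (385,210) in the plywood tray at (367,202), and a pink tray sits at (370,325). The aluminium tube standing free and the plywood tray fit the description. Next I'll make one crop to confirm them and take measurements.

```bash
cat > h.py <<'E'
import numpy as np,cv2
from rig import imaging,get_state
from scipy.spatial.transform import Rotation as R
def ray(n,uv):
    p=imaging.camera_params(n);T=np.array(p["cam_to_world"]);d=np.linalg.inv(p["camera_matrix"])@[uv[0],uv[1],1]
    return T[:3,3],T[:3,:3]@d
def plane(n,uv,z):
    o,d=ray(n,uv);return o+d*(z-o[2])/d[2]
def proj(n,X):
    p=imaging.camera_params(n);c=np.linalg.inv(p["cam_to_world"])@[*X,1];u=np.array(p["camera_matrix"])@c[:3];return u[:2]/u[2]
def tri(a,b):
    (o,d),(p,e)=ray("top",a),ray("side",b);A=np.stack([d,-e],1);s=np.linalg.lstsq(A,p-o,rcond=None)[0]
    x,y=o+s[0]*d,p+s[1]*e;return (x+y)/2,np.linalg.norm(x-y)
E
python3 - <<'E'
from h import *
t=np.load("top0.npy");s=np.load("side0.npy")
h=cv2.cvtColor(t,cv2.COLOR_RGB2HSV)
m=cv2.inRange(h,(18,70,110),(32,255,255)); m[:150]=0;m[250:]=0;m[:,:310]=0;m[:,425:]=0
m=cv2.morphologyEx(m,cv2.MORPH_OPEN,np.ones((2,2)))
n,l,st,_=cv2.connectedComponentsWithStats(m);print(st[1:][st[1:,4]>30].tolist())
pts=cv2.findNonZero(np.uint8(np.isin(l,[i for i in range(1,n) if st[i,4]>60])))
r=cv2.minAreaRect(pts);b=cv2.boxPoints(r);print(r,b.tolist())
W=np.array([plane("top",p,.03) for p in b]);print("corners",W.round(3).tolist(),"c",W.mean(0).round(4),[round(np.linalg.norm(W[i]-W[i-1]),3) for i in range(4)])
def crop(im,x,y,w,hh,k): return cv2.resize(im[y:y+hh,x:x+w],None,fx=k,fy=k,interpolation=cv2.INTER_CUBIC)
a=crop(t,195,180,50,60,5);c=crop(s,264,122,50,80,5);d=crop(t,312,155,110,90,5)
o=np.zeros((600,800,3),np.uint8);
o[:300,:250]=a; o[:400,250:500]=c; d=crop(t,312,155,110,90,2.7);o[300:300+d.shape[0],500:500+d.shape[1]]=d
e=crop(s,265,228,90,82,3.3);o[:e.shape[0],500:500+e.shape[1]]=e[:,:300]
cv2.imwrite("pics/crop1.png",o[:,:,::-1])
E
```

```text
[[321, 166, 94, 74, 2395]]
((367.7042236328125, 202.12106323242188), (85.90072631835938, 43.294315338134766), 25.463346481323242) [[319.6191711425781, 203.1996307373047], [338.2328796386719, 164.1108856201172], [415.7892761230469, 201.04249572753906], [397.1755676269531, 240.13124084472656]]
corners [[0.503, -0.199, 0.03], [0.599, -0.249, 0.03], [0.502, -0.435, 0.03], [0.407, -0.385, 0.03]] c [ 0.5025 -0.3169  0.03  ] [np.float64(0.209), np.float64(0.108), np.float64(0.21), np.float64(0.107)]
```

View pics/crop1.png

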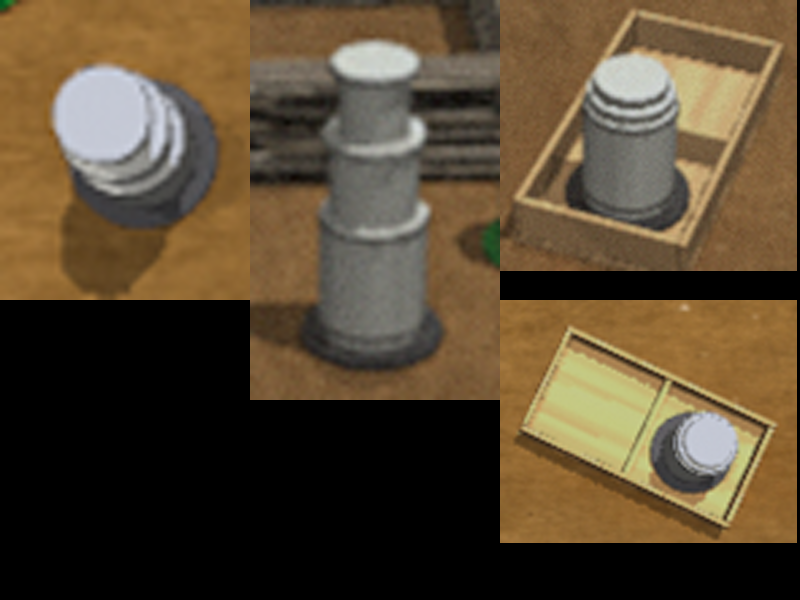

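```bash
python3 - <<'E'
from h import *
X,e=tri((214.9,202.6),(288.7,134.0));print("cap",X.round(4),e.round(4))
print("stowed cap",*tri((312+(707-500)/2.7-.5,155+(440-300)/2.7-.5),(265+(632-500)/3.3-.5,228+75/3.3-.5)))
print("foot side",plane("side",(287.8,187.9),.005).round(4))
# foot from top: right edge & bottom tangent extremes
print("foot top right/bottom edges",plane("top",(195+217/5-.5,208.),.006),plane("top",(226,180+227/5-.5),.006))
g=np.load("top0.npy");h=cv2.cvtColor(g,cv2.COLOR_RGB2HSV);m=cv2.inRange(h,(45,150,50),(75,255,255))
x,y,w,hh=cv2.boundingRect(m);print("green",x,y,w,hh,plane("top",(x+w/2+2,y+hh/2+2),.03))
# where predicted foot/cap project
for z in (0,.091): print(proj("side",[X[0],X[1],z]),proj("top",[X[0],X[1],z]))
E
```

```text
cap [0.4947 0.0411 0.1571] 0.0011
stowed cap [ 0.48248228 -0.3542002   0.09446084] 0.0005921107411017511
foot side [0.494  0.0362 0.005 ]
foot top right/bottom edges [0.49903288 0.00369796 0.006     ] [0.45738019 0.03412391 0.006     ]
green 172 51 151 132 [ 0.71947996 -0.0312637   0.03      ]
[287.84228398 188.57681459] [223.26642701 210.39307785]
[288.20435264 157.7793906 ] [218.67958497 205.98285621]
```

```bash
python3 -m inch '[{"claw":-1,"travel":[0.1,-0.2,0.15],"turn":-0.04},{"claw":-1,"travel":[0.22,-0.4,0.2],"turn":-0.08},{"claw":-1,"travel":[0.34,-0.6,0.2],"turn":-0.12},{"claw":-1,"travel":[0.46,-0.8,0.2],"turn":-0.16},{"claw":-1,"travel":[0.57,-1.0,0.2],"turn":-0.2}]'
python3 -m inch '[{"claw":-1,"travel":[0.12,-0.2,0],"turn":-0.04},{"claw":-1,"travel":[0.24,-0.4,0],"turn":-0.08},{"claw":-1,"travel":[0.34,-0.6,0],"turn":-0.12},{"claw":-1,"travel":[0.45,-0.8,0],"turn":-0.16},{"claw":-1,"travel":[0.56,-1.0,0],"turn":-0.2}]'
```

```text
clock: 0.65
position: [0.3257, 0.3332, 0.2544]
ee_rot: [0.0, 0.483, 0.875, 0.0]
contact_force: [1.3, -0.1, 0.2]
width: 0.0124
gripper_force: 0.0
clock: 1.15
position: [0.4374, 0.1332, 0.2543]
ee_rot: [-0.0, 0.73, 0.683, 0.0]
contact_force: [0.4, 0.7, -0.2]
width: -0.0002
gripper_force: 0.0
```

```bash
python3 -m inch '[{"claw":-1,"travel":[0.14,-0.23,0],"turn":-0.04},{"claw":-1,"travel":[0.288,-0.46,0],"turn":-0.08},{"claw":-1,"travel":[0.288,-0.46,-0.1],"turn":-0.12},{"claw":-1,"travel":[0.288,-0.46,-0.18],"turn":-0.132},{"claw":-1,"travel":[0.288,-0.46,-0.18],"turn":-0.132}]'
python3 - <<'E'
from h import *
s=get_state();print(s["position"],s["contact_force"])
im=imaging.get_image("wrist");np.save("w1.npy",im);sd=imaging.get_image("side");np.save("s1.npy",sd)
o=np.hstack([cv2.resize(im,(480,360)),cv2.resize(sd[80:220,220:340],(309,360),interpolation=cv2.INTER_CUBIC)])
cv2.imwrite("pics/w1.png",o[:,:,::-1])
# predicted pixel of cap centre/tips in wrist
p=imaging.camera_params("wrist");T=np.array(p["T_tool_cam"]);K=np.array(p["camera_matrix"])
q=s["ee_rot"];Rt=R.from_quat([*q[1:],q[0]]).as_matrix()
def wp(X):
    t=Rt.T@(np.array(X)-s["position"]);c=T[:3,:3].T@(t-T[:3,3]);th=np.arctan2(np.hypot(*c[:2]),c[2]);u=c[:2]/np.hypot(*c[:2])*th*K[0,0]+K[:2,2];return u
print("cap",wp([.4947,.0411,.157]),"foot",wp([.4947,.0411,0]))
E
```

```text
clock: 1.65
position: [0.4929, 0.0423, 0.2159]
ee_rot: [-0.002, 0.854, 0.52, -0.002]
contact_force: [-0.3, 0.7, -0.0]
width: 0.0
gripper_force: 0.0
[0.49292062 0.04230079 0.21592141] [-0.31246919  0.69158027 -0.01558212]
cap [280.41664039 215.89092596] foot [280.26465365 176.72167505]
```

View pics/w1.png

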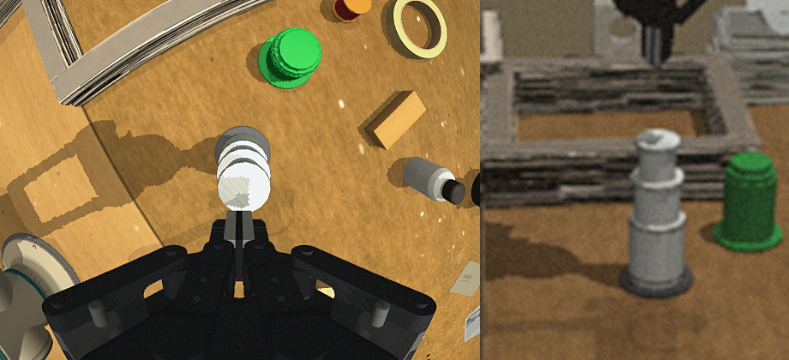

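The side view shows the shut fingers above the tube. The wrist view shows its cap at about (285,218) in full-image pixels, against (280,216) predicted, so it is about 3 mm off. I'll correct that and push down.

```bash
python3 -m inch '[{"claw":-1,"travel":[0.02,-0.015,-0.08]},{"claw":-1,"travel":[0.02,-0.015,-0.14]},{"claw":-1,"travel":[0.02,-0.015,-0.17]},{"claw":-1,"travel":[0.02,-0.015,-0.19]},{"claw":-1,"travel":[0.02,-0.015,-0.21]}]'
python3 -m inch '[{"claw":-1,"travel":[0,0,-0.02]},{"claw":-1,"travel":[0,0,-0.04]},{"claw":-1,"travel":[0,0,-0.06]},{"claw":-1,"travel":[0,0,-0.08]},{"claw":-1,"travel":[0,0,-0.1]}]'
```

```text
invalid input at $[0]: expected keys claw, travel, turn
invalid input at $[0]: expected keys claw, travel, turn
```

```bash
python3 -m inch '[{"claw":-1,"travel":[0.02,-0.015,-0.08],"turn":0},{"claw":-1,"travel":[0.02,-0.015,-0.14],"turn":0},{"claw":-1,"travel":[0.02,-0.015,-0.17],"turn":0},{"claw":-1,"travel":[0.02,-0.015,-0.19],"turn":0},{"claw":-1,"travel":[0.02,-0.015,-0.21],"turn":0}]'
python3 -m inch '[{"claw":-1,"travel":[0,0,-0.02],"turn":0},{"claw":-1,"travel":[0,0,-0.04],"turn":0},{"claw":-1,"travel":[0,0,-0.06],"turn":0},{"claw":-1,"travel":[0,0,-0.08],"turn":0},{"claw":-1,"travel":[0,0,-0.1],"turn":0}]'
```

```text
clock: 2.25
position: [0.4988, 0.0402, 0.1766]
ee_rot: [0.0, 0.854, 0.521, 0.0]
contact_force: [0.4, -1.0, 0.3]
width: 0.0002
gripper_force: 0.0
clock: 2.75
position: [0.4987, 0.0399, 0.1561]
ee_rot: [0.0, 0.854, 0.52, 0.0]
contact_force: [-0.2, -0.7, -0.0]
width: 0.0002
gripper_force: 0.0
```

```bash
python3 - <<'E'
from h import *
s=get_state();print(s["position"],s["contact_force"])
im=imaging.get_image("wrist");sd=imaging.get_image("side")
o=np.hstack([cv2.resize(im,(480,360)),cv2.resize(sd[80:220,220:340],(309,360),interpolation=cv2.INTER_CUBIC)])
cv2.imwrite("pics/w2.png",o[:,:,::-1])
E
```

```text
[0.49866085 0.03988632 0.15611646] [-0.15325644 -0.68865778 -0.04106225]
```

View pics/w2.png

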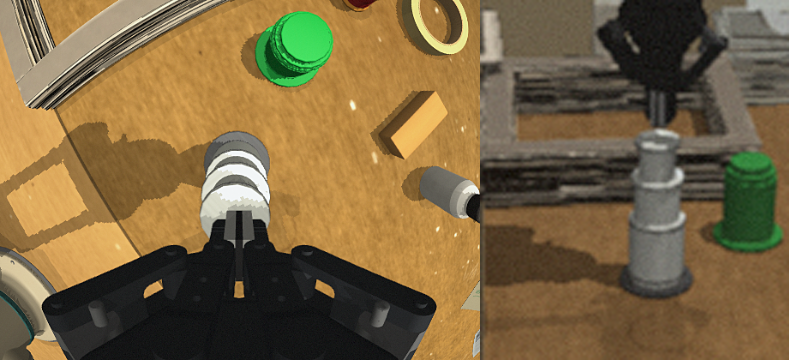

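```bash
python3 - <<'E'
from h import *
s=get_state()
p=imaging.camera_params("wrist");T=np.array(p["T_tool_cam"]);K=np.array(p["camera_matrix"])
q=s["ee_rot"];Rt=R.from_quat([*q[1:],q[0]]).as_matrix()
def wt(t):
    c=T[:3,:3].T@(np.array(t)-T[:3,3]);th=np.arctan2(np.hypot(*c[:2]),c[2]);return c[:2]/np.hypot(*c[:2])*th*K[0,0]+K[:2,2]
wp=lambda X:wt(Rt.T@(np.array(X)-s["position"]))
for d in (-.02,0,.019): 
    X=s["position"]+Rt@[0,0,d];print(d,X,"side",proj("side",X),"wrist/1.167",wt([0,0,d])/1.1667)
print("cap",wp([.4965,.0405,.157])/1.1667,"foot",wp([.4965,.0405,.006])/1.1667)
im=imaging.get_image("wrist");sd=imaging.get_image("side");tp=imaging.get_image("top")
f=lambda a,x,y,w,h:cv2.resize(a[y:y+h,x:x+w],(400,400),interpolation=cv2.INTER_CUBIC)
cv2.imwrite("pics/w3.png",np.hstack([f(im,200,130,160,160),f(sd,250,100,80,80)])[:,:,::-1])
E
```

```text
-0.02 [0.49821764 0.03989878 0.17576139] side [290.04164086 127.25237185] wrist/1.167 [236.8254568  226.19577444]
0 [0.49819263 0.03989966 0.15576141] side [289.93269854 134.67837542] wrist/1.167 [237.00174037 212.42038428]
0.019 [0.49816887 0.0399005  0.13676142] side [289.83077552 141.62591182] wrist/1.167 [237.1389848  201.80520619]
cap [234.0985658  213.54941825] foot [236.24992362 161.89851537]
```

View pics/w3.png

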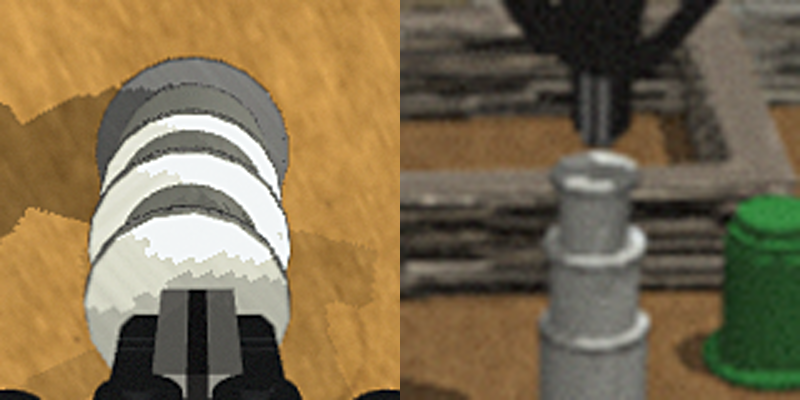

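In both views the fingertips are still clear of the cap: side tip at about (289,129), cap centre at about (289,134). The real tips are therefore higher than the nominal 19 mm ahead of the TCP, and I'll go down until I feel contact.

```bash
for i in 1; do python3 -m inch '[{"claw":-1,"travel":[-0.01,0,-0.02],"turn":0},{"claw":-1,"travel":[-0.01,0,-0.04],"turn":0},{"claw":-1,"travel":[-0.01,0,-0.06],"turn":0},{"claw":-1,"travel":[-0.01,0,-0.08],"turn":0},{"claw":-1,"travel":[-0.01,0,-0.1],"turn":0}]'; done
python3 - <<'E'
from h import *
im=imaging.get_image("wrist");sd=imaging.get_image("side")
f=lambda a,x,y,w,h:cv2.resize(a[y:y+h,x:x+w],(400,400),interpolation=cv2.INTER_CUBIC)
cv2.imwrite("pics/w4.png",np.hstack([f(im,200,130,160,160),f(sd,250,100,80,80)])[:,:,::-1])
E
```

```text
clock: 3.5
position: [0.4966, 0.0399, 0.1363]
ee_rot: [0.0, 0.854, 0.52, -0.0]
contact_force: [-0.9, -0.9, 3.2]
width: -0.0001
gripper_force: 1.5
```

```bash
python3 -m inch '[{"claw":-1,"travel":[0,0,-0.015],"turn":0},{"claw":-1,"travel":[0,0,-0.03],"turn":0},{"claw":-1,"travel":[0,0,-0.045],"turn":0},{"claw":-1,"travel":[0,0,-0.06],"turn":0},{"claw":-1,"travel":[0,0,-0.075],"turn":0}]'
python3 -m inch '[{"claw":-1,"travel":[0,0,-0.015],"turn":0},{"claw":-1,"travel":[0,0,-0.03],"turn":0},{"claw":-1,"travel":[0,0,-0.045],"turn":0},{"claw":-1,"travel":[0,0,-0.06],"turn":0},{"claw":-1,"travel":[0,0,-0.075],"turn":0}]'
```

```text
clock: 4.1
position: [0.4968, 0.0399, 0.1212]
ee_rot: [0.0, 0.854, 0.52, 0.0]
contact_force: [-0.7, -0.3, 2.8]
width: -0.0001
gripper_force: 1.5
clock: 4.6
position: [0.4969, 0.0399, 0.1067]
ee_rot: [0.0, 0.854, 0.52, 0.0]
contact_force: [-1.3, 0.2, 5.7]
width: -0.0001
gripper_force: 3.3
```

```bash
python3 -m inch '[{"claw":-1,"travel":[0,0,-0.015],"turn":0},{"claw":-1,"travel":[0,0,-0.03],"turn":0},{"claw":-1,"travel":[0,0,-0.045],"turn":0},{"claw":-1,"travel":[0,0,-0.06],"turn":0},{"claw":-1,"travel":[0,0,-0.075],"turn":0}]'
python3 -m inch '[{"claw":-1,"travel":[0,0,-0.01],"turn":0},{"claw":-1,"travel":[0,0,-0.02],"turn":0},{"claw":-1,"travel":[0,0,-0.03],"turn":0},{"claw":-1,"travel":[0,0,-0.04],"turn":0}]'
```

```text
clock: 5.1
position: [0.4968, 0.0399, 0.0917]
ee_rot: [0.0, 0.854, 0.52, 0.0]
contact_force: [-1.2, 0.4, 6.4]
width: -0.0001
gripper_force: 3.3
clock: 5.5
position: [0.4968, 0.0399, 0.0838]
ee_rot: [0.0, 0.854, 0.52, 0.0]
contact_force: [-1.4, 0.5, 6.1]
width: -0.0001
gripper_force: 3.2
```

```bash
python3 -m inch '[{"claw":-1,"travel":[0,0,-0.005],"turn":0},{"claw":-1,"travel":[0,0,-0.01],"turn":0}]'
```

```text
clock: 5.7
position: [0.4968, 0.0399, 0.0817]
ee_rot: [0.0, 0.854, 0.52, 0.0]
contact_force: [-1.4, -0.1, 5.8]
width: -0.0003
gripper_force: 3.1
```

Still sliding at about 6 N, so I'll keep pushing in small steps until the force rises.

```bash
python3 -m inch '[{"claw":-1,"travel":[0,0,-0.005],"turn":0},{"claw":-1,"travel":[0,0,-0.01],"turn":0},{"claw":-1,"travel":[0,0,-0.015],"turn":0}]'
```

```text
clock: 6.0
position: [0.4968, 0.0399, 0.0788]
ee_rot: [0.0, 0.854, 0.52, 0.0]
contact_force: [-0.9, 1.2, 6.9]
width: 0.0003
gripper_force: 3.1
```

```bash
python3 -m inch '[{"claw":-1,"travel":[0,0,-0.005],"turn":0},{"claw":-1,"travel":[0,0,-0.01],"turn":0}]'
```

```text
clock: 6.2
position: [0.4968, 0.0399, 0.0768]
ee_rot: [0.0, 0.854, 0.52, 0.0]
contact_force: [-0.9, 0.5, 6.1]
width: -0.0
gripper_force: 3.1
```

```bash
python3 -m inch '[{"claw":-1,"travel":[0,0,-0.005],"turn":0},{"claw":-1,"travel":[0,0,-0.01],"turn":0}]'
```

```text
clock: 6.4
position: [0.4968, 0.0399, 0.0748]
ee_rot: [0.0, 0.854, 0.52, 0.0]
contact_force: [-1.2, -0.5, 5.5]
width: 0.0001
gripper_force: 3.1
```

```bash
python3 -m inch '[{"claw":-1,"travel":[0,0,-0.005],"turn":0},{"claw":-1,"travel":[0,0,-0.01],"turn":0}]'
```

```text
clock: 6.6
position: [0.4971, 0.0399, 0.0739]
ee_rot: [0.0, 0.854, 0.52, 0.001]
contact_force: [-3.7, 0.7, 21.1]
width: -0.0001
gripper_force: 10.2
```

```bash
python3 -m inch '[{"claw":-1,"travel":[0,0,-0.005],"turn":0},{"claw":-1,"travel":[0,0,-0.01],"turn":0}]'
```

```text
clock: 6.8
position: [0.4975, 0.0399, 0.0737]
ee_rot: [0.001, 0.854, 0.52, 0.001]
contact_force: [-6.1, 0.5, 33.7]
width: 0.0001
gripper_force: 16.4
```

```bash
python3 - <<'E'
from h import *
im=imaging.get_image("wrist");sd=imaging.get_image("side")
f=lambda a,x,y,w,h:cv2.resize(a[y:y+h,x:x+w],(400,400),interpolation=cv2.INTER_CUBIC)
cv2.imwrite("pics/w5.png",np.hstack([f(im,200,130,160,160),f(sd,250,115,80,80)])[:,:,::-1])
E
```

```text
(no output)
```

View pics/w5.png

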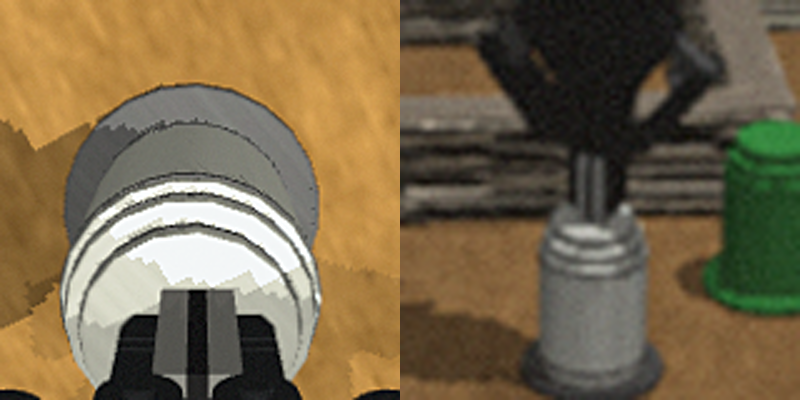

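The tube is fully home: the force jumped to 21 and then 34 N, and both views show the collar and cap stacked flush. Bottoming at z = 0.074 puts the real tips 17 mm above the reported TCP. I'll therefore grasp with the reported z at about 0.02.

```bash
python3 -m inch '[{"claw":-1,"travel":[0.003,0.01,0.1],"turn":0},{"claw":-1,"travel":[0.003,0.01,0.25],"turn":0},{"claw":1,"travel":[0.003,0.01,0.25],"turn":0},{"claw":1,"travel":[0.003,0.01,0.25],"turn":0},{"claw":1,"travel":[0.003,0.01,0.25],"turn":0}]'
python3 -m inch '[{"claw":1,"travel":[0,0,0],"turn":0},{"claw":1,"travel":[0,0,0],"turn":0},{"claw":1,"travel":[0,0,0],"turn":0}]'
python3 - <<'E'
from h import *
im=imaging.get_image("wrist");sd=imaging.get_image("side")
f=lambda a,x,y,w,h:cv2.resize(a[y:y+h,x:x+w],(400,400),interpolation=cv2.INTER_CUBIC)
cv2.imwrite("pics/w6.png",np.hstack([f(im,180,110,200,200),f(sd,250,105,90,90)])[:,:,::-1])
E
```

```text
clock: 7.4
position: [0.4962, 0.0419, 0.1192]
ee_rot: [-0.001, 0.854, 0.52, -0.001]
contact_force: [0.4, -0.6, -0.5]
width: 0.043
gripper_force: 0.0
clock: 7.7
position: [0.4969, 0.0419, 0.1198]
ee_rot: [-0.0, 0.854, 0.52, -0.001]
contact_force: [-0.1, 0.7, 0.8]
width: 0.085
gripper_force: 0.0
```

View pics/w6.png

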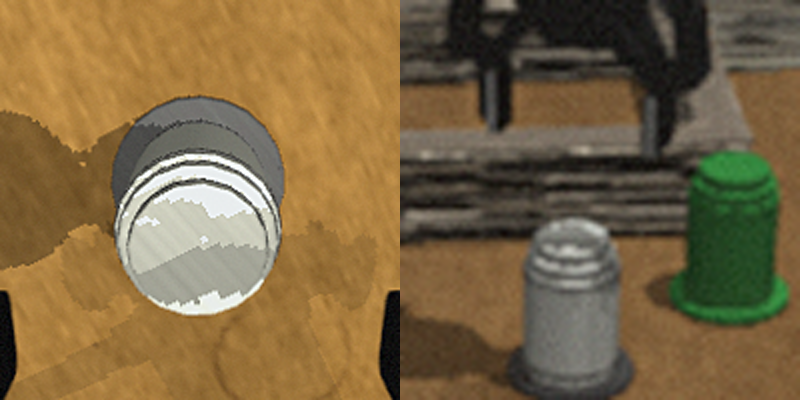

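The collapsed tube stands between the open fingers. The cap is at wrist pixel (278,235), and the green tube is well clear.

```bash
python3 - <<'E'
from h import *
s=get_state();p=imaging.camera_params("wrist");T=np.array(p["T_tool_cam"]);K=np.array(p["camera_matrix"])
q=s["ee_rot"];Rt=R.from_quat([*q[1:],q[0]]).as_matrix()
d=np.array([278.5,235])-K[:2,2];r=np.hypot(*d);th=r/K[0,0];c=np.r_[d/r*np.sin(th),np.cos(th)]
o=s["position"]+Rt@T[:3,3];v=Rt@T[:3,:3]@c;X=o+v*(.091-o[2])/v[2];print(X,s["position"],Rt.T@(X-s["position"]))
E
python3 -m inch '[{"claw":1,"travel":[0,0,-0.12],"turn":0},{"claw":1,"travel":[0,0,-0.24],"turn":0},{"claw":1,"travel":[0,0,-0.36],"turn":0},{"claw":1,"travel":[0,0,-0.44],"turn":0},{"claw":1,"travel":[0,0,-0.5],"turn":0}]'
```

```text
[0.49650953 0.03832316 0.091     ] [0.49714574 0.04188357 0.12012416] [-0.00344785  0.00107986  0.02912463]
clock: 8.3
position: [0.4966, 0.0419, 0.0192]
ee_rot: [-0.0, 0.854, 0.52, -0.001]
contact_force: [0.0, 1.2, -0.3]
width: 0.0852
gripper_force: 0.0
```

```bash
python3 -m inch '[{"claw":1,"travel":[-0.005,-0.012,0],"turn":0},{"claw":0,"travel":[-0.005,-0.012,0],"turn":0},{"claw":-1,"travel":[-0.005,-0.012,0],"turn":0},{"claw":-1,"travel":[-0.005,-0.012,0],"turn":0},{"claw":-1,"travel":[-0.005,-0.012,0],"turn":0}]' 50
python3 -m inch '[{"claw":-1,"travel":[0,0,0],"turn":0},{"claw":-1,"travel":[0,0,0],"turn":0},{"claw":-1,"travel":[0,0,0.02],"turn":0},{"claw":-1,"travel":[0,0,0.05],"turn":0}]'
```

```text
clock: 8.8
position: [0.4967, 0.0396, 0.0215]
ee_rot: [0.0, 0.854, 0.52, 0.001]
contact_force: [-0.7, 0.3, 6.9]
width: 0.0548
gripper_force: 54.0
clock: 9.2
position: [0.4954, 0.0395, 0.0301]
ee_rot: [-0.0, 0.854, 0.52, -0.001]
contact_force: [-0.1, -0.7, -5.1]
width: 0.0548
gripper_force: 53.8
```

The tube is held and lifted (54.8 mm wide, about 5 N of weight). I'll raise it and carry it to the bay.

```bash
python3 -m inch '[{"claw":-1,"travel":[0,0,0.1],"turn":0},{"claw":-1,"travel":[0,-0.05,0.22],"turn":0},{"claw":-1,"travel":[0.02,-0.17,0.32],"turn":0},{"claw":-1,"travel":[0.03,-0.32,0.35],"turn":0},{"claw":-1,"travel":[0.05,-0.5,0.35],"turn":0}]'
python3 -m inch '[{"claw":-1,"travel":[0.02,-0.2,0],"turn":0},{"claw":-1,"travel":[0.04,-0.4,0],"turn":0},{"claw":-1,"travel":[0.06,-0.6,0],"turn":0},{"claw":-1,"travel":[0.08,-0.75,0],"turn":0},{"claw":-1,"travel":[0.09,-0.85,0],"turn":0}]'
python3 -m inch '[{"claw":-1,"travel":[0.01,-0.1,0],"turn":0},{"claw":-1,"travel":[0.015,-0.2,0],"turn":0},{"claw":-1,"travel":[0.015,-0.21,0],"turn":0},{"claw":-1,"travel":[0.015,-0.21,0],"turn":0}]'
python3 - <<'E'
from h import *
s=get_state();print(s["position"],s["contact_force"],s["width"])
im=imaging.get_image("wrist");sd=imaging.get_image("side");tp=imaging.get_image("top")
f=lambda a,x,y,w,h:cv2.resize(a[y:y+h,x:x+w],(400,400),interpolation=cv2.INTER_CUBIC)
cv2.imwrite("pics/w7.png",np.hstack([f(im,130,60,300,300),f(sd,260,170,130,130)])[:,:,::-1]);np.save("s7.npy",sd)
E
```

```text
clock: 9.7
position: [0.5067, -0.0609, 0.1018]
ee_rot: [0.001, 0.854, 0.521, 0.001]
contact_force: [0.9, -0.6, -4.9]
width: 0.055
gripper_force: 54.4
clock: 10.2
position: [0.5243, -0.2329, 0.1001]
ee_rot: [0.0, 0.854, 0.52, -0.0]
contact_force: [0.8, 0.1, -4.7]
width: 0.0554
gripper_force: 54.4
clock: 10.6
position: [0.5271, -0.2724, 0.1002]
ee_rot: [-0.001, 0.854, 0.52, 0.0]
contact_force: [-0.2, 0.5, -4.5]
width: 0.055
gripper_force: 54.4
[ 0.52705976 -0.27236374  0.10020026] [-0.20502663  0.49117429 -4.52912218] 0.05497440454388662
```

View pics/w7.png

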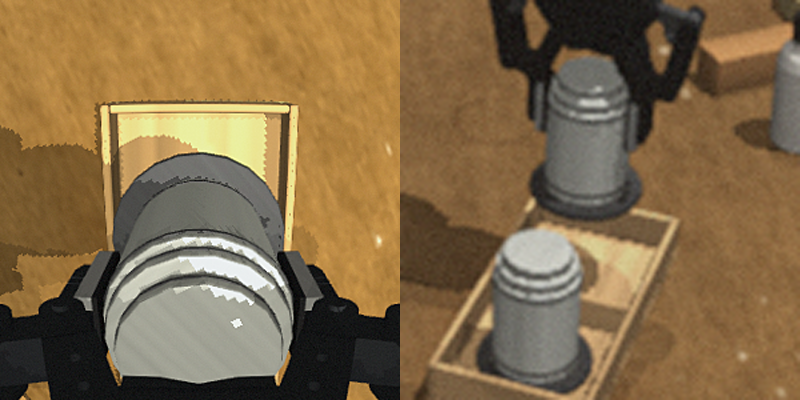

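The tube is upright over the bay with its yaw aligned. In the wrist crop the foot centre is at column 198 and the tray walls' centre at 199.

```bash
python3 - <<'E'
from h import *
print("foot",plane("side",(260+186/3.077-.5,170+190/3.077-.5),.084), "at z.080",plane("side",(320,231.2),.080))
# near cap of held tube, wide ellipse x 550..632,y~ 58..98
print("cap",plane("side",(260+190/3.077-.5,170+77/3.077-.5),.170))
c=np.array([.5025,-.3169]);u=np.array([.46,.888]);print("bay",c+.0505*u)
E
```

```text
foot [ 0.5246628  -0.27967145  0.084     ] at z.080 [ 0.52588463 -0.27385976  0.08      ]
cap [ 0.52414302 -0.27661899  0.17      ]
bay [ 0.52573  -0.272056]
```

```bash
python3 -m inch '[{"claw":-1,"travel":[0,0.005,-0.08],"turn":0},{"claw":-1,"travel":[0,0.007,-0.16],"turn":0},{"claw":-1,"travel":[0,0.007,-0.24],"turn":0},{"claw":-1,"travel":[0,0.007,-0.29],"turn":0},{"claw":-1,"travel":[0,0.007,-0.32],"turn":0}]'
python3 -m inch '[{"claw":-1,"travel":[0,0,-0.01],"turn":0},{"claw":-1,"travel":[0,0,-0.02],"turn":0},{"claw":-1,"travel":[0,0,-0.03],"turn":0}]'
```

```text
clock: 11.25
position: [0.5269, -0.2701, 0.0357]
ee_rot: [-0.001, 0.854, 0.521, -0.0]
contact_force: [-0.7, -0.0, -4.7]
width: 0.055
gripper_force: 54.4
clock: 11.55
position: [0.5278, -0.2714, 0.031]
ee_rot: [0.001, 0.854, 0.52, 0.0]
contact_force: [-0.4, 1.0, -4.7]
width: 0.0549
gripper_force: 54.4
```

```bash
python3 -m inch '[{"claw":-1,"travel":[0,0,-0.005],"turn":0},{"claw":-1,"travel":[0,0,-0.01],"turn":0}]'
```

```text
clock: 11.75
position: [0.5275, -0.2713, 0.0287]
ee_rot: [0.0, 0.854, 0.52, 0.0]
contact_force: [-0.6, 0.6, -3.5]
width: 0.0548
gripper_force: 54.4
```

```bash
python3 -m inch '[{"claw":-1,"travel":[0,0,-0.003],"turn":0},{"claw":-1,"travel":[0,0,-0.005],"turn":0}]'
```

```text
clock: 11.95
position: [0.5273, -0.2712, 0.0275]
ee_rot: [0.0, 0.854, 0.52, 0.0]
contact_force: [0.2, 0.1, -4.3]
width: 0.0551
gripper_force: 54.4
```

```bash
python3 -m inch '[{"claw":-1,"travel":[0,0,-0.003],"turn":0},{"claw":-1,"travel":[0,0,-0.005],"turn":0}]'
```

```text
clock: 12.15
position: [0.5272, -0.2712, 0.0266]
ee_rot: [0.0, 0.854, 0.52, -0.0]
contact_force: [-0.7, 0.8, -1.7]
width: 0.0549
gripper_force: 54.7
```

```bash
python3 -m inch '[{"claw":-1,"travel":[0,0,-0.003],"turn":0},{"claw":-1,"travel":[0,0,-0.003],"turn":0}]'; python3 -m inch '[{"claw":0.4,"travel":[0,0,0],"turn":0},{"claw":0.6,"travel":[0,0,0],"turn":0},{"claw":1,"travel":[0,0,0],"turn":0},{"claw":1,"travel":[0,0,0],"turn":0},{"claw":1,"travel":[0,0,0],"turn":0}]'
python3 -m inch '[{"claw":1,"travel":[0,0,0.1],"turn":0},{"claw":1,"travel":[0,0,0.25],"turn":0},{"claw":1,"travel":[0,0,0.45],"turn":0},{"claw":1,"travel":[0,0,0.65],"turn":0},{"claw":1,"travel":[0,0,0.75],"turn":0}]'
python3 - <<'E'
from h import *
im=imaging.get_image("wrist");sd=imaging.get_image("side")
f=lambda a,x,y,w,h:cv2.resize(a[y:y+h,x:x+w],(400,400),interpolation=cv2.INTER_CUBIC)
cv2.imwrite("pics/w8.png",np.hstack([f(im,130,60,300,300),f(sd,255,200,110,110)])[:,:,::-1])
E
```

```text
clock: 12.35
position: [0.5273, -0.2712, 0.0265]
ee_rot: [0.0, 0.854, 0.52, 0.0]
contact_force: [-1.7, 0.5, 2.6]
width: 0.0551
gripper_force: 55.2
clock: 12.85
position: [0.5274, -0.2712, 0.0258]
ee_rot: [0.0, 0.854, 0.52, 0.0]
contact_force: [0.2, 0.2, -0.5]
width: 0.0856
gripper_force: 0.0
clock: 13.35
position: [0.5288, -0.2721, 0.1798]
ee_rot: [0.003, 0.854, 0.52, 0.001]
contact_force: [0.9, -0.6, -0.6]
width: 0.0855
gripper_force: 0.0
```

View pics/w8.png

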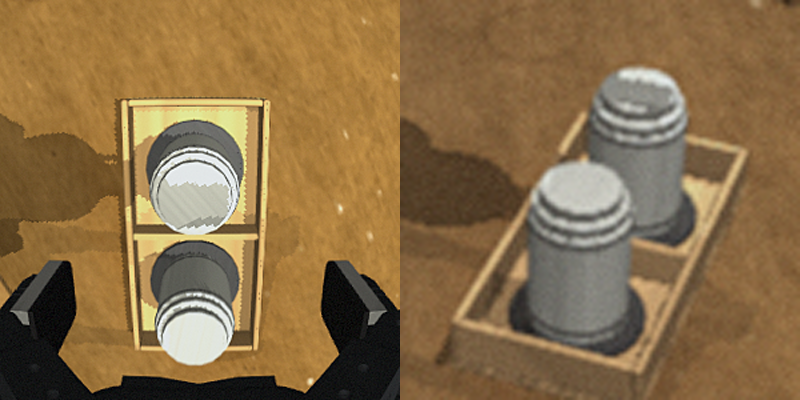

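The tube stands upright and collapsed on the floor of the empty bay, at (195,165) in the wrist crop. The stowed tube is undisturbed, and the gripper is clear of everything.

```bash
python3 -c "
from rig import ticket;print(ticket.sign_off())"
```

```text
the job is handed in; nothing more can be done
None
```

The tube was collapsed fully home, inner section first and then the middle one, and set down upright in the tray's empty bay; I handed the job in at about 13.5 s, having left the stowed tube, bottle, spool and press block alone.

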